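# Open the square jug's push-and-turn safety cap

## Task

Open the square jug: push its safety cap firmly down and, keeping it pressed, turn it counter-clockwise (seen from above) by about 60 degrees until it comes free, then lift it off; never force it round unpressed. Set the cap down upright, with its grip bar on top, in the shallow square steel tray, without dropping it. Leave the round jug, which has the same cap, where it stands.

Things in the scene. Friction and masses are not known exactly. Their poses are not given: they have to be found in the camera images.
- cap_bar (a point): Loose safety cap of the square jug, thick grey plastic, 120 g: round skirt 61 mm across with a straight grip bar on its flat top, to be grasped across its width. Point: centre of the bar; x along the bar, z up. Bar 52 mm long (x), 16 wide (y), 24 high: its top is 12 mm above the point, the cap's flat top 11 mm below it, the skirt's underside 38 mm below it. Locked, it neither turns nor lifts.
- spring_plate (a joint): Spring plate in the neck under the square jug's cap: metres the cap is pressed below its locked height. Sinking starts at about 6 N; turning needs at least 0.006 (8.5 N) all the way, 0.0085 (9.5 N) is a good depth, hard stop at 0.011. When the cap has turned free and is let up it rises by itself to -0.003 (3 mm above the locked height).
- square_jug_neck (a point): Square white jug, 88 mm square, in a dark steel holder 104 mm square, fixed to the worktop. Point: on the neck's axis 137 mm above the worktop, where the bar's centre is while locked; z up, x along the locked bar. Kept pressed, the cap turns 60 degrees counter-clockwise from above (a stop ends the turn at about 64), then lifts straight off; it is clear 20 mm above its locked height.
- tray_in (a point): Shallow open dark steel tray, 114 mm square outside, 24 mm high outside, walls 4 mm thick and 14 mm above the inner floor, fixed to the worktop. Point: centre of its inner floor, 10 mm above the worktop; x and y along its sides, z up. The cap set down in it has its bar's centre 38 mm above this floor.
- round_jug_bar (a point): Round white jug, 92 mm across, standing loose on the worktop, 0.7 kg, with the same kind of cap; not to be opened or moved. Point: centre of its cap's bar, on its axis 131 mm above the worktop; z up.

How it is judged:
On the way, in this order (a step that is already met when the one before it is completed fails the run):
1. the cap has been turned free (50 degrees or more) while still on the neck of the square jug (angle between the x axis of cap_bar and the x axis of square_jug_neck, either way round above 0.87 rad and horizontal distance between cap_bar and square_jug_neck below 0.008 m and z of cap_bar in the frame of square_jug_neck below 0.006 m), for 0.05 s.
2. the cap has been lifted off the neck (z of cap_bar in the frame of square_jug_neck above 0.018 m), for 0.05 s.
At the end, for the whole second after the job is handed in: The cap stands flat on the tray's floor (bar on top, tilted less than 10 degrees, within 30 mm of the tray's centre along each side, which is anywhere inside the walls), let go and at rest; the square jug is open; the round jug is within 20 mm of where it stood, its cap on (x of cap_bar in the frame of tray_in between -0.03 and 0.03 m and y of cap_bar in the frame of tray_in between -0.03 and 0.03 m and z of cap_bar in the frame of tray_in between 0.033 and 0.042 m and angle between cap_bar's own z axis and vertical below 0.17 rad and linear speed of cap below 0.02 m/s and distance of round_jug_bar from where it was at the start of the episode below 0.02 m); the robot touches nothing.
It fails at once if the round jug is shoved or tipped (its cap moves more than 20 mm) (distance of round_jug_bar from where it was at the start of the episode above 0.02 m).
It fails at once if the cap is dropped (falls free faster than 0.9 m/s, from about 40 mm or more) (linear speed of cap above 0.9 m/s and contact force between cap and the fingers below 0.2 N).
It fails at once if the cap, on the neck, is forced round unpressed (20 to 35 degrees from locked while pressed down less than 4.5 mm) (angle between the x axis of cap_bar and the x axis of square_jug_neck, either way round between 0.35 and 0.61 rad and value of joint spring_plate below 0.0045 m and horizontal distance between cap_bar and square_jug_neck below 0.01 m and z of cap_bar in the frame of square_jug_neck below 0.01 m).
It fails at once if the locked cap is wrenched (over 200 N between cap and jug within 17 degrees of locked) (angle between the x axis of cap_bar and the x axis of square_jug_neck, either way round below 0.3 rad and contact force between cap and square_jug above 200 N and horizontal distance between cap_bar and square_jug_neck below 0.01 m and z of cap_bar in the frame of square_jug_neck below 0.01 m).
It also fails if it takes over 42 s, if anything falls off the work surface, if the arm or the gripper's body presses on something with over 40 N, if the wrist force passes 120 N, or if a joint passes its speed limit or range.

## Robot

A 6-joint arm with a two-finger parallel gripper is mounted at the origin on a cart in front of the work surface, level with it; the furniture and walls round the work are solid. World frame = base frame: x ahead of the robot, y to its left, z up, the work surface at z = 0. Lengths are in m, angles in rad, forces in N, time in s.
With the tool pointing down it reaches from about 0.375 to 0.825 m from the base axis. Payload 5.5 kg.
Tool frame: the origin (TCP) lies on the mounting face of the last link; the fingertips stand 173 mm ahead of it and the grasp point (between the pads) lies 155 mm ahead of it (ctrl.tips_ahead is the distance from the TCP to the fingertips, in m); y points along the fingers, x is the direction in which the jaws open and shut, and the axes are right-handed (so a half turn about y gives the same grasp; the last joint's range is limited). The gripper opens to 85 mm and grips with 20 to 120 N. Pads are 22 mm wide; open, the fingers measure 114 mm over their backs; the gripper's body (76 mm by 85 mm) begins 54 mm behind the grasp point. The pads swing forward as they close: fully open they stand 13 mm farther back than shut.
Start: joints at [-1.339, 0.314, -0.047, 1.21, 0, 1.571], TCP at [0.138, -0.584, 0.405] pointing down, gripper open.
Joint ranges: [-2.67, 2.67], [-0.69, 1.73], [-1.03, 1.25], [-2.08, 2.16], [-1.42, 1.45], [-3.14, 3.14]. Speed limits (rad/s): [2.39, 2.39, 3.01, 3.14, 3.14, 3.14].

## Interface

Orientations are given as a 3x3 rotation matrix whose columns are the frame's x, y, z axes.
In Python, from bench import ctrl, camera gives the robot as it stands.
- The arm moves only by the tool servo_tool, never from a script. Its argument "rows" is a list of rows, each a list of 3 entries, a list of its own where there are three numbers: the shift along the tool's x, y, z in cm, then the turn, a rotation vector about the tool's x, y, z in degrees, then the gripper command: -1 is fully open, 1 is shut, values between are in proportion. In form: [[[dx, dy, dz], [ax, ay, az], hand], ...]. A call has 1 to 12 rows; each row shifts and turns the commanded pose from where the row before left it, along the tool's axes as they then stand; what a row does not reach is not made up. A row lasts 1/12 s, in which the tool goes at most 41.7 mm and 7.16 degrees, less where a joint would pass 70% of its speed; a pose out of reach is approached as far as the arm can. A call is refused whole if a number of a shift passes 4.17 or a number of a turn 7.16, either way. A call with a gripper value outside its range is refused whole. The fingers move at their own pace and stop on an object; the grip force is fixed at half the most. Time passes only in rows, so rows that do not move let the fingers close. It gives the time, the measured TCP pose, the force and the opening at its end, in the units of the state.
- ctrl.read_state(): the state, without advancing time (a new reading comes with each control period).
- camera(name): name is "side" or "top" or "wrist"; returns a dict with "img" (384x512x3 uint8, blue, green, red), "depth" (384x512 float32, m along the optical axis (not along the pixel's ray), 0 where there is no reading), "intrinsics" (3x3 intrinsics, pixels), "distortion" ([k1, k2, p1, p2, k3] as OpenCV has them; the pictures are not rectified), "eye" and "attitude" of the camera in the world. Camera axes: x right, y down, z forward; pixel columns grow to the right and rows downward; lengths in m; the calibration is good to about 2 mm. A picture is of the moment at which its call begins.
- ctrl.sign_off(): hands the job in, once; it reports no verdict.
The state is a dict: "time": time; "joint_pos": joint angles; "joint_vel": joint speeds; "joint_torque": joint torques, N m; "tcp_pos": TCP position; "tcp_rot": TCP orientation; "ft_force": force on the tool from outside, world axes, zero at the start; "ft_torque": the same for the moment, N m; "opening": finger opening in m.
Only numpy, scipy, OpenCV 4.12 (cv2) and the standard library are available. Lean on these libraries where they do the work, as an engineer would, in place of code of your own. Each camera call takes 0.05 s, during which the arm holds its last target.

## Working session

There is one attempt and no reset: what is moved stays moved. The work goes in short steps, Python scripts to look and compute and a tool call to move; the robot and the scene stay as the last step left them, time stands still between calls to the robot, and variables do not carry over. Pictures are saved under pics/ and viewed, and the job is handed in when it is done.

Besides the shell and the picture viewer there is one more tool, called after "Request:" by a JSON object that holds its "fn" and its "kwargs", one argument or row to a line. servo_tool: Moves the arm, as the interface text tells. Its arguments: {"type":"object","properties":{"rows":{"type":"array"}},"required":["rows"]}

```bash
ls; mkdir -p pics
python3 - <<'E'
from bench import ctrl,camera
import cv2
s=ctrl.read_state()
for k,v in s.items(): print(k,v)
for n in("side","top","wrist"):
    c=camera(n); cv2.imwrite(f"pics/{n}0.png",c["img"]); print(n,c["eye"],c["attitude"],c["intrinsics"],c["distortion"])
E
```

```text
pics
time 0.0
joint_pos [-1.33898496e+00  3.14231866e-01 -4.80880411e-02  1.21019361e+00
  3.69386323e-05  1.57080673e+00]
joint_vel [ 0.00125879  0.00012679  0.00075036 -0.0001344  -0.0007474   0.000231  ]
joint_torque [ 8.55619983e-04 -5.39594471e+01  3.39745080e+01  1.92546670e-02
  2.22573826e-04 -2.67115396e-07]
tcp_pos [ 0.13778489 -0.58367331  0.40382688]
tcp_rot [[ 2.29730344e-01 -3.58557657e-04  9.73254253e-01]
 [-9.73252804e-01  1.67974307e-03  2.29730621e-01]
 [-1.71718876e-03 -9.99998525e-01  3.69207084e-05]]
ft_force [-0.04569726 -0.56485126 -0.40381509]
ft_torque [ 0.00557732  0.0150483  -0.05885648]
opening 0.08587714266106714
side [0.18986434 0.65631623 0.66259516] [[-0.90192034 -0.27582264  0.33235759]
 [-0.43139492  0.53801673 -0.72417983]
 [ 0.02093125 -0.79652989 -0.60423672]] [[387.95534444   0.         256.26982644]
 [  0.         387.95534444 200.00146594]
 [  0.           0.           1.        ]] [-0.08657588  0.          0.          0.          0.        ]
top [ 0.43742926 -0.00113345  0.97340837] [[-0.02016635 -0.99787486  0.06196027]
 [-0.99979603  0.02005935 -0.00234862]
 [ 0.00110074 -0.06199499 -0.99807585]] [[417.54746947   0.         256.13859488]
 [  0.         417.54746947 189.04110723]
 [  0.           0.           1.        ]] [-0.14866235  0.          0.          0.          0.        ]
wrist [ 0.20271374 -0.56704229  0.37300805] [[ 0.23056132 -0.93786105 -0.25934174]
 [-0.9730571  -0.22254066 -0.06029539]
 [-0.00116538  0.2662561  -0.96390162]] [[345.08743316   0.         252.91514421]
 [  0.         345.08743316 193.85866262]
 [  0.           0.           1.        ]] [-0.08732613  0.          0.          0.          0.        ]
```

View pics/top0.png

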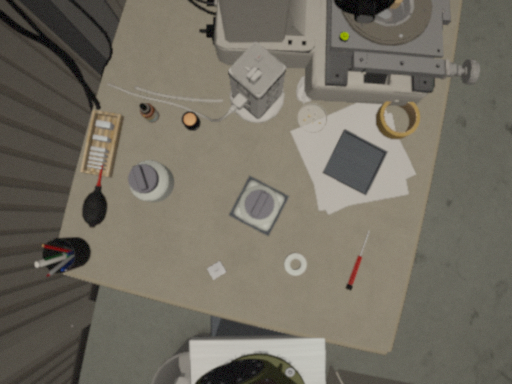

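View pics/side0.png

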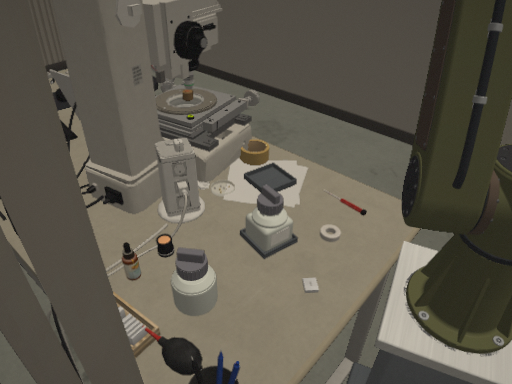

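View pics/wrist0.png

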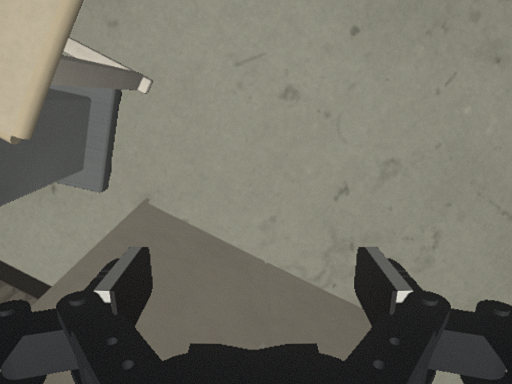

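```bash
cat > h.py <<'E'
import numpy as np,cv2
from bench import ctrl,camera
def rays(c,px):
    px=np.asarray(px,float).reshape(-1,1,2)
    u=cv2.undistortPoints(px,np.asarray(c["intrinsics"]),np.asarray(c["distortion"])).reshape(-1,2)
    return np.c_[u,np.ones(len(u))]@np.asarray(c["attitude"]).T
def onplane(c,px,z):
    d=rays(c,px); e=np.asarray(c["eye"]); return e+d*((z-e[2])/d[:,2])[:,None]
def cloud(c):
    h,w=c["depth"].shape; v,u=np.mgrid[:h,:w]
    d=rays(c,np.c_[u.ravel(),v.ravel()]); P=np.asarray(c["eye"])+d*c["depth"].ravel()[:,None]
    P[c["depth"].ravel()==0]=np.nan
    return P.reshape(h,w,3)
def proj(c,P):
    R=np.asarray(c["attitude"]); e=np.asarray(c["eye"]); rv=cv2.Rodrigues(R.T)[0]
    return cv2.projectPoints(np.asarray(P,float).reshape(-1,1,3),rv,-R.T@e,np.asarray(c["intrinsics"]),np.asarray(c["distortion"]))[0].reshape(-1,2)
E
python3 - <<'E'
from h import *
c=camera("top"); P=cloud(c)
cv2.imwrite("pics/topc.png",cv2.resize(c["img"][120:250,210:410],None,fx=4,fy=4,interpolation=cv2.INTER_CUBIC))
def rect(m,n):
    q=np.argwhere(m)[:,::-1]; p=P[m]
    r=cv2.minAreaRect((p[:,:2]*1000).astype(np.float32)); print(n,len(p),r,np.median(p,0))
b=np.zeros(P.shape[:2],bool); b[160:250,215:300]=1
z=P[...,2]
for lo in(.02,.05,.08,.1,.115,.125,.135,.14,.145): print(lo,(b&(z>lo)).sum())
rect(b&(z>.14)&(z<.16),"bar sq"); rect(b&(z>.118)&(z<.132),"captop")
b2=np.zeros_like(b); b2[140:210,115:185]=1
rect(b2&(z>.134)&(z<.155),"bar round"); rect(b2&(z>.03),"round")
b3=np.zeros_like(b);b3[115:205,310:400]=1
print(np.nanpercentile(z[b3],[1,10,50,90,99]))
print("tray px",P[161,355])
E
```

```text
0.02 1587
0.05 1585
0.08 1020
0.1 703
0.115 703
0.125 591
0.135 209
0.14 209
0.145 205
bar sq 209 ((458.6051025390625, -8.94137954711914), (15.973316192626953, 51.412017822265625), 62.12529754638672) [ 0.45878018 -0.00834746  0.14861469]
captop 494 ((458.5852966308594, -9.382909774780273), (59.147796630859375, 59.02751922607422), 88.73944854736328) [ 0.45773665 -0.00876687  0.1261874 ]
bar round 225 ((517.8469848632812, 233.63592529296875), (53.12217330932617, 16.78421401977539), 17.437253952026367) [0.51782806 0.23274337 0.14263642]
round 1422 ((516.5750732421875, 228.43991088867188), (80.80561828613281, 89.96640014648438), 68.98681640625) [0.51353076 0.22065402 0.10402754]
[-0.00199024  0.00142758  0.00560876  0.01311897  0.04686642]
tray px [ 0.5585335  -0.23661265  0.00903348]
```

View pics/topc.png

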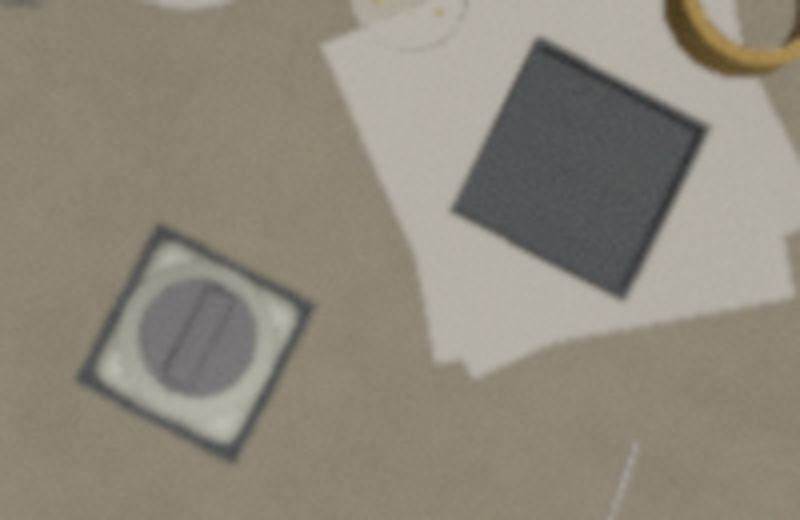

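Run:
```python
from h import *
print(ctrl.tips_ahead)
c=camera("top"); P=cloud(c)
g=cv2.cvtColor(c["img"],cv2.COLOR_BGR2GRAY)
m=np.zeros_like(g); m[125:200,315:395]=(g[125:200,315:395]<105)*255
n,l,st,ce=cv2.connectedComponentsWithStats(m); i=1+np.argmax(st[1:,4]); 
k=cv2.findContours((l==i).astype(np.uint8),0,2)[0][0]
r=cv2.minAreaRect((onplane(c,k.reshape(-1,2),.024)[:,:2]*1000).astype(np.float32)); print("top tray",st[i],r)
gt=P[...,2]; d=(gt>.15)
print("obstacles box", np.nanmax(P[40:120,225:290,2]), P[75,255])
c=camera("side"); Q=cloud(c)
z=Q[...,2]; b=(np.abs(Q[...,0]-.4585)<.045)&(np.abs(Q[...,1]+.009)<.045)&(z>.14)&(z<.16)
p=Q[b]; print("side bar",len(p),np.median(p,0),cv2.minAreaRect((p[:,:2]*1000).astype(np.float32)))
b=(np.abs(Q[...,0]-.4585)<.045)&(np.abs(Q[...,1]+.009)<.045)&(z>.115)&(z<.16)
p=Q[b];r=cv2.minAreaRect((p[:,:2]*1000).astype(np.float32));print(r)
```

```text
0.1734
top tray [ 324  130   63   64 2310] ((554.8567504882812, -232.51385498046875), (112.71661376953125, 113.12720489501953), 61.62795639038086)
obstacles box 0.22254686194822182 [ 0.69722217 -0.0050821   0.21872655]
side bar 129 [ 0.45767356 -0.00403709  0.14680362] ((459.0333557128906, -6.916923522949219), (16.790142059326172, 52.024654388427734), 60.65445327758789)
((457.3425598144531, -3.9283599853515625), (61.11405944824219, 53.46757507324219), 30.459333419799805)
```

Request:
{"fn": "servo_tool", "kwargs": {
  "rows": [
    [[0,0,0],[0,-7,0],-1],
    [[0,0,0],[0,-7,0],-1]
  ]
}}

```text
time: 0.47
tcp_pos: [0.1378, -0.5839, 0.4046]
tcp_rot: [[0.463, -0.0, 0.886], [-0.886, 0.0, 0.463], [-0.0, -1.0, 0.0]]
ft_force: [-0.0, -0.0, -0.4]
opening: 0.0852
```

Run:
```python
from h import *
s=ctrl.read_state(); print(s["joint_pos"]); print(s["tcp_pos"]);print(s["tcp_rot"]);print(s["time"])
```

```text
[-1.33899674e+00  3.13620565e-01 -4.72202388e-02  1.21018794e+00
 -6.23306776e-06  1.32078117e+00]
[ 0.13782961 -0.58392313  0.40457436]
[[ 4.63388077e-01 -5.94595507e-05  8.86155453e-01]
 [-8.86155426e-01  2.24769762e-04  4.63388078e-01]
 [-2.26733797e-04 -9.99999973e-01  5.14652243e-05]]
0.4667
```

Request:
{"fn": "servo_tool", "kwargs": {
  "rows": [
    [[0,0,0],[0,-7,0],-1],
    [[0,0,0],[0,-7,0],-1],
    [[0,0,0],[0,-7,0],-1],
    [[0,0,0],[0,-7,0],-1],
    [[0,0,0],[0,-7,0],-1],
    [[0,0,0],[0,-7,0],-1],
    [[0,0,0],[0,-7,0],-1],
    [[0,0,0],[0,-7,0],-1],
    [[0,0,0],[0,-7,0],-1],
    [[0,0,0],[0,-7,0],-1],
    [[0,0,0],[0,-7,0],-1],
    [[0,0,0],[0,-7,0],-1]
  ]
}}

```text
time: 1.47
tcp_pos: [0.1378, -0.5839, 0.4046]
tcp_rot: [[0.93, -0.0, -0.369], [0.369, 0.0, 0.93], [-0.0, -1.0, 0.0]]
ft_force: [-0.5, 0.8, 0.8]
opening: 0.0855
```

Request:
{"fn": "servo_tool", "kwargs": {
  "rows": [
    [[0,0,0],[0,-7,0],-1],
    [[0,0,0],[0,-7,0],-1],
    [[0,0,0],[0,-7,0],-1],
    [[0,0,0],[0,-7,0],-1],
    [[0,0,0],[0,-7,0],-1],
    [[0,0,0],[0,-5,0],-1],
    [[0,0,0],[0,0,0],-1]
  ]
}}

```text
time: 2.05
tcp_pos: [0.1378, -0.5839, 0.4046]
tcp_rot: [[0.479, -0.0, -0.878], [0.878, 0.0, 0.479], [0.0, -1.0, 0.0]]
ft_force: [0.7, -0.3, 1.0]
opening: 0.0856
```

```bash
cat >> h.py <<'E'
def go(t):
    s=ctrl.read_state(); R=np.array(s["tcp_rot"]); p=np.array(s["tcp_pos"])
    x=R[:,0]; print("t",round(s["time"],2),"p",p.round(4),"xang",np.degrees(np.arctan2(x[1],x[0])).round(2),"tool cm",(R.T@(np.array(t)-p)*100).round(2),"F",np.round(s["ft_force"],1),"T",np.round(s["ft_torque"],2),"op",round(s["opening"],4),"j",np.round(s["joint_pos"],2))
E
python3 -c "
from h import *
go([.4588,-.008,.404])"
```

```text
t 2.05 p [ 0.1378 -0.5839  0.4046] xang 61.4 tool cm [65.93  0.07 -0.61] F [ 0.7 -0.3  1. ] T [ 0.02 -0.03 -0.05] op 0.0856 j [-1.34  0.31 -0.05  1.21  0.   -0.84]
```

Request:
{"fn": "servo_tool", "kwargs": {
  "rows": [
    [[2,0,0],[0,0,0],-1],
    [[4,0,0],[0,0,0],-1],
    [[4,0,0],[0,0,0],-1],
    [[4,0,0],[0,0,0],-1],
    [[4,0,0],[0,0,0],-1],
    [[4,0,0],[0,0,0],-1],
    [[4,0,0],[0,0,0],-1],
    [[4,0,0],[0,0,0],-1],
    [[4,0,0],[0,0,0],-1],
    [[4,0,0],[0,0,0],-1],
    [[4,0,0],[0,0,0],-1],
    [[4,0,0],[0,0,0],-1]
  ]
}}

```text
time: 3.05
tcp_pos: [0.3592, -0.1787, 0.405]
tcp_rot: [[0.483, 0.001, -0.875], [0.875, -0.0, 0.483], [0.0, -1.0, -0.001]]
ft_force: [1.4, -0.1, -0.5]
opening: 0.0855
```

Request:
{"fn": "servo_tool", "kwargs": {
  "rows": [
    [[4,0,0],[0,0,0],-1],
    [[4,0,0],[0,0,0],-1],
    [[4,0,0],[0,0,0],-1],
    [[4,0,0],[0,0,0],-1],
    [[3,0,-0.3],[0,0,0],-1],
    [[0.9,0,-0.3],[0,0,0],-1],
    [[0,0,0],[0,0,0],-1],
    [[0,0,0],[0,0,0],-1]
  ]
}}

```text
time: 3.72
tcp_pos: [0.4596, -0.0089, 0.4045]
tcp_rot: [[0.481, -0.001, -0.877], [0.877, -0.001, 0.481], [-0.001, -1.0, 0.0]]
ft_force: [-0.1, -1.4, 0.8]
opening: 0.0856
```

```bash
python3 -c "
from h import *
go([.4588,-.008,.303])
c=camera('wrist');cv2.imwrite('pics/w1.png',c['img'])
P=cloud(c);z=P[...,2];b=(np.abs(P[...,0]-.4588)<.04)&(np.abs(P[...,1]+.008)<.04)&(z>.139)&(z<.157)
p=P[b];print(len(p),np.median(p,0),cv2.minAreaRect((p[:,:2]*1000).astype(np.float32)))"
```

```text
t 3.72 p [ 0.4596 -0.0089  0.4045] xang 61.26 tool cm [ 0.05 10.15  0.11] F [-0.1 -1.4  0.8] T [-0.01  0.01 -0.04] op 0.0856 j [-0.02  0.05 -0.37  1.15 -0.    0.48]
1675 [ 0.45752716 -0.00785257  0.14852504] ((458.9228515625, -8.850433349609375), (15.53292465209961, 51.00177764892578), 61.64092254638672)
```

View pics/w1.png

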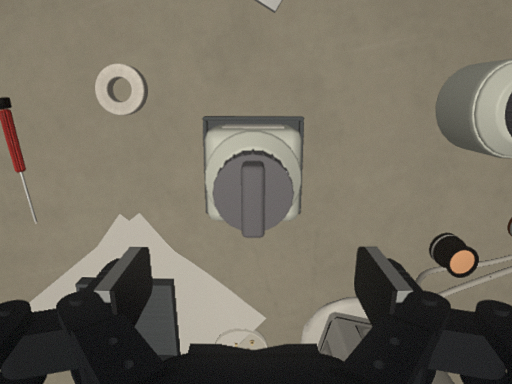

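Request:
{"fn": "servo_tool", "kwargs": {
  "rows": [
    [[0,2,0.1],[0,0,0],-1],
    [[0,2,0],[0,0,0],-1],
    [[0,2,0],[0,0,0],-1],
    [[0,2,0],[0,0,0],-1],
    [[0,1.5,0],[0,0,0],-1],
    [[0,0.6,0],[0,0,0],-1],
    [[0,0,0],[0,0,0],-1],
    [[0,0,0],[0,0,0],-1]
  ]
}}

```text
time: 4.43
tcp_pos: [0.4586, -0.0092, 0.3042]
tcp_rot: [[0.482, -0.0, -0.876], [0.876, -0.0, 0.482], [-0.0, -1.0, -0.0]]
ft_force: [-0.0, -0.9, 0.4]
opening: 0.0855
```

Request:
{"fn": "servo_tool", "kwargs": {
  "rows": [
    [[0,0,0],[0,0,0],0],
    [[0,0,0],[0,0,0],0.5],
    [[0,0,0],[0,0,0],1],
    [[0,0,0],[0,0,0],1],
    [[0,0,0],[0,0,0],1],
    [[0,0,0],[0,0,0],1],
    [[0,0,0],[0,0,0],1],
    [[0,0,0],[0,0,0],1],
    [[0,0,0],[0,0,0],1],
    [[0,0,0],[0,0,0],1]
  ]
}}

```text
time: 5.27
tcp_pos: [0.4589, -0.0086, 0.3037]
tcp_rot: [[0.481, -0.0, -0.877], [0.877, -0.001, 0.481], [-0.001, -1.0, -0.0]]
ft_force: [-0.2, -2.9, 0.2]
opening: 0.0144
```

```bash
python3 -c "
from h import *
go([.4589,-.0086,.2945])
c=camera('side');cv2.imwrite('pics/s1.png',cv2.resize(c['img'][120:280,200:360],None,fx=3,fy=3))"
```

```text
t 5.27 p [ 0.4589 -0.0086  0.3037] xang 61.28 tool cm [ 0.    0.92 -0.  ] F [-0.2 -2.9  0.2] T [-0.57  0.03  0.07] op 0.0144 j [-0.02  0.12 -0.53  0.92 -0.    0.48]
```

View pics/s1.png

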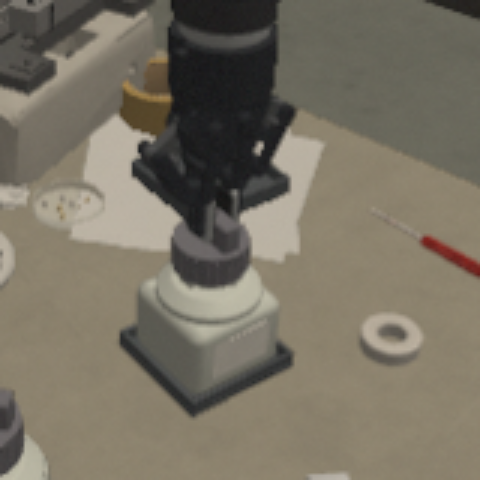

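Gripped: the picture shows the fingers on either side of the bar (about 220,225 in the crop). Next I press down.

Request:
{"fn": "servo_tool", "kwargs": {
  "rows": [
    [[0,0.2,0],[0,0,0],1],
    [[0,0.2,0],[0,0,0],1],
    [[0,0.2,0],[0,0,0],1],
    [[0,0.2,0],[0,0,0],1],
    [[0,0.1,0],[0,0,0],1],
    [[0,0,0],[0,0,0],1],
    [[0,0,0],[0,0,0],1],
    [[0,0,0],[0,0,0],1]
  ]
}}

```text
time: 5.98
tcp_pos: [0.4589, -0.0086, 0.2959]
tcp_rot: [[0.48, 0.001, -0.877], [0.877, -0.001, 0.48], [-0.0, -1.0, -0.001]]
ft_force: [-4.5, -3.2, 12.9]
opening: 0.0145
```

```bash
python3 -c "
from h import *
go([.4589,-.0086,.2945])"
```

```text
t 5.98 p [ 0.4589 -0.0086  0.2959] xang 61.29 tool cm [-0.    0.14 -0.  ] F [-4.5 -3.2 12.9] T [-0.66  1.02  0.22] op 0.0145 j [-0.02  0.13 -0.54  0.9  -0.    0.48]
```

Request:
{"fn": "servo_tool", "kwargs": {
  "rows": [
    [[0,0.1,0],[0,0,0],1],
    [[0,0,0],[0,0,0],1],
    [[0,0,0],[0,0,0],1]
  ]
}}

```text
time: 6.23
tcp_pos: [0.4589, -0.0086, 0.2949]
tcp_rot: [[0.48, 0.001, -0.877], [0.877, -0.001, 0.48], [-0.0, -1.0, -0.001]]
ft_force: [-5.2, -2.6, 13.2]
opening: 0.0143
```

```bash
python3 -c "
from h import *
go([.4589,-.0086,.2945])"
```

```text
t 6.23 p [ 0.4589 -0.0086  0.2949] xang 61.29 tool cm [-0.    0.04 -0.  ] F [-5.2 -2.6 13.2] T [-0.66  1.03  0.17] op 0.0143 j [-0.02  0.13 -0.54  0.9  -0.    0.48]
```

Request:
{"fn": "servo_tool", "kwargs": {
  "rows": [
    [[0,0,0],[0,-3,0],1],
    [[0,0,0],[0,-3,0],1],
    [[0,0,0],[0,-3,0],1],
    [[0,0,0],[0,-3,0],1],
    [[0,0,0],[0,0,0],1]
  ]
}}

```text
time: 6.65
tcp_pos: [0.4594, -0.0083, 0.2947]
tcp_rot: [[0.286, 0.002, -0.958], [0.958, 0.001, 0.286], [0.001, -1.0, -0.002]]
ft_force: [-1.3, -1.9, 8.3]
opening: 0.0143
```

```bash
python3 -c "
from h import *
go([.4589,-.0086,.2945])"
```

```text
t 6.65 p [ 0.4594 -0.0083  0.2947] xang 73.4 tool cm [-0.05  0.02  0.04] F [-1.3 -1.9  8.3] T [-0.25  0.39  0.07] op 0.0143 j [-0.02  0.13 -0.54  0.9   0.    0.27]
```

```bash
python3 -c "
from h import *
c=camera('wrist');cv2.imwrite('pics/w2.png',c['img'])
P=cloud(c);z=P[...,2];b=(np.abs(P[...,0]-.4588)<.035)&(np.abs(P[...,1]+.008)<.035)&(z>.105)&(z<.125)
print(b.sum(),np.median(P[b],0),np.histogram(z[b],20))
for i in range(4): camera('top');s=ctrl.read_state();print(s['ft_force'],s['tcp_pos'],s['time'])"
```

```text
4677 [4.44547752e-01 3.93597418e-04 1.16181996e-01] (array([  54,   53,   42,   53,   57,   47,   58,   41,   44,  172, 1250,
       2192,  434,   28,   21,   23,   20,   20,   30,   38]), array([0.10500702, 0.10600607, 0.10700512, 0.10800417, 0.10900322,
       0.11000227, 0.11100132, 0.11200037, 0.11299942, 0.11399847,
       0.11499752, 0.11599657, 0.11699562, 0.11799467, 0.11899372,
       0.11999277, 0.12099182, 0.12199087, 0.12298992, 0.12398897,
       0.12498802]))
[-1.17131375 -1.02438451  8.29721074] [ 0.45937316 -0.00826744  0.29468957] 6.75
[-2.14189913 -0.30027271  8.5102508 ] [ 0.45936876 -0.00828778  0.29470052] 6.8
[-1.24551981 -0.27729621  9.03563227] [ 0.45939667 -0.00825475  0.29470648] 6.85
[-1.74793774 -1.85422057  8.68828592] [ 0.4593837  -0.00826839  0.29471298] 6.9
```

View pics/w2.png

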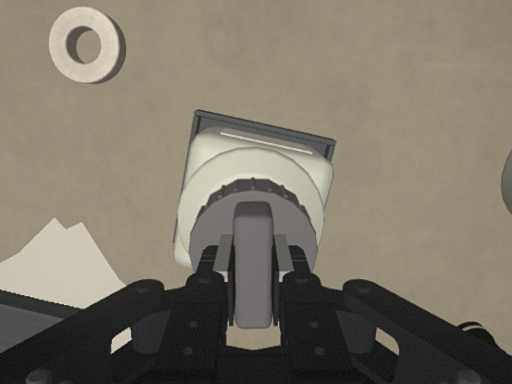

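Request:
{"fn": "servo_tool", "kwargs": {
  "rows": [
    [[0,0,0],[0,-4,0],1],
    [[0,0,0],[0,-4,0],1],
    [[0,0,0],[0,-4,0],1],
    [[0,0,0],[0,-4,0],1],
    [[0,0,0],[0,-4,0],1],
    [[0,0,0],[0,0,0],1]
  ]
}}

```text
time: 7.4
tcp_pos: [0.459, -0.0084, 0.2945]
tcp_rot: [[-0.06, 0.001, -0.998], [0.998, -0.0, -0.06], [-0.0, -1.0, -0.001]]
ft_force: [-3.3, -2.6, 9.3]
opening: 0.0148
```

Request:
{"fn": "servo_tool", "kwargs": {
  "rows": [
    [[0,0,0],[0,-4,0],1],
    [[0,0,0],[0,-4,0],1],
    [[0,0,0],[0,-4,0],1],
    [[0,0,0],[0,-4,0],1],
    [[0,0,0],[0,-4,0],1],
    [[0,0,0],[0,-4,0],1],
    [[0,0,0],[0,-4,0],1],
    [[0,0,0],[0,-2,0],1],
    [[0,0,0],[0,0,0],1],
    [[0,0,0],[0,0,0],1]
  ]
}}

```text
time: 8.23
tcp_pos: [0.4588, -0.0091, 0.2945]
tcp_rot: [[-0.547, 0.0, -0.837], [0.837, -0.002, -0.547], [-0.002, -1.0, 0.001]]
ft_force: [-3.0, -4.4, 8.8]
opening: 0.0143
```

```bash
python3 -c "
from h import *
go([.4589,-.0086,.2945])
c=camera('wrist');cv2.imwrite('pics/w3.png',c['img'])
P=cloud(c);z=P[...,2];b=(np.abs(P[...,0]-.4588)<.035)&(np.abs(P[...,1]+.008)<.035)&(z>.105)&(z<.125)
print(b.sum(),np.median(P[b],0))"
```

```text
t 8.23 p [ 0.4588 -0.0091  0.2945] xang 123.14 tool cm [ 0.04 -0.   -0.03] F [-3.  -4.4  8.8] T [-1.15  0.8  -0.83] op 0.0143 j [-0.02  0.13 -0.55  0.9  -0.   -0.6 ]
4692 [ 0.44325679 -0.02284044  0.1159996 ]
```

View pics/w3.png

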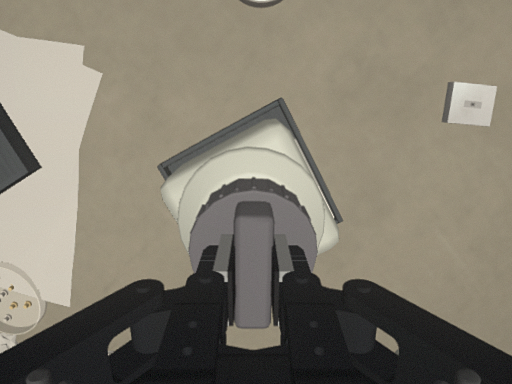

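The jug's holder (corners 281,99 and 340,220) has turned about 60° relative to the bar, so the cap followed the gripper. Now I lift gently.

Request:
{"fn": "servo_tool", "kwargs": {
  "rows": [
    [[0,-0.3,0],[0,0,0],1],
    [[0,-0.3,0],[0,0,0],1],
    [[0,-0.3,0],[0,0,0],1],
    [[0,-0.3,0],[0,0,0],1],
    [[0,-0.2,0],[0,0,0],1],
    [[0,0,0],[0,0,0],1]
  ]
}}

```text
time: 8.78
tcp_pos: [0.4589, -0.0095, 0.3071]
tcp_rot: [[-0.547, -0.001, -0.837], [0.837, -0.004, -0.547], [-0.003, -1.0, 0.003]]
ft_force: [0.8, -7.4, -2.7]
opening: 0.0145
```

```bash
python3 -c "
from h import *
go([.4589,-.0086,.2945])"
```

```text
t 8.78 p [ 0.4589 -0.0095  0.3071] xang 123.15 tool cm [ 0.08  1.25 -0.05] F [ 0.8 -7.4 -2.7] T [-1.77 -0.18 -0.58] op 0.0145 j [-0.02  0.12 -0.53  0.93 -0.   -0.6 ]
```

Request:
{"fn": "servo_tool", "kwargs": {
  "rows": [
    [[0,-0.3,0],[0,0,0],1],
    [[0,-0.3,0],[0,0,0],1],
    [[0,-0.3,0],[0,0,0],1],
    [[0,-0.3,0],[0,0,0],1],
    [[0,0,0],[0,0,0],1]
  ]
}}

```text
time: 9.2
tcp_pos: [0.459, -0.0081, 0.3201]
tcp_rot: [[-0.549, 0.0, -0.836], [0.836, 0.001, -0.549], [0.001, -1.0, -0.001]]
ft_force: [0.3, 0.5, -0.5]
opening: 0.0146
```

```bash
python3 -c "
from h import *
go([.4589,-.0086,.2945])"
```

```text
t 9.2 p [ 0.459  -0.0081  0.3201] xang 123.29 tool cm [-0.04  2.56  0.04] F [ 0.3  0.5 -0.5] T [0.02 0.03 0.  ] op 0.0146 j [-0.02  0.11 -0.51  0.96  0.   -0.6 ]
```

Request:
{"fn": "servo_tool", "kwargs": {
  "rows": [
    [[0,-0.8,0],[0,0,0],1],
    [[0,-1,0],[0,0,0],1],
    [[0,-1,0],[0,0,0],1],
    [[0,-1,0],[0,0,0],1],
    [[0,-1,0],[0,0,0],1],
    [[0,0,0],[0,0,0],1]
  ]
}}

```text
time: 9.7
tcp_pos: [0.4598, -0.0084, 0.3705]
tcp_rot: [[-0.549, 0.004, -0.836], [0.836, 0.0, -0.549], [-0.002, -1.0, -0.003]]
ft_force: [-0.3, 0.9, -0.5]
opening: 0.0143
```

```bash
python3 -c "
from h import *
go([.555,-.2325,.365])
c=camera('side');cv2.imwrite('pics/s2.png',cv2.resize(c['img'][100:280,200:380],None,fx=3,fy=3))"
```

```text
t 9.7 p [ 0.4598 -0.0084  0.3705] xang 123.29 tool cm [-23.96   0.58   4.34] F [-0.3  0.9 -0.5] T [-0.04  0.01  0.02] op 0.0143 j [-0.02  0.07 -0.43  1.07  0.   -0.6 ]
```

View pics/s2.png

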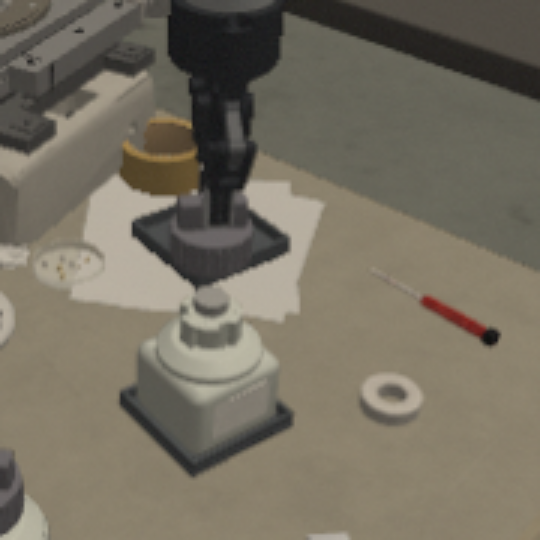

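The cap (crop 210,240) hangs level from the fingers and the neck below it (210,310) is open. Next, carry it to the tray.

Request:
{"fn": "servo_tool", "kwargs": {
  "rows": [
    [[-1,0,0.2],[0,0,0],1],
    [[-2,0,0.4],[0,0,0],1],
    [[-2.4,0,0.4],[0,0,0],1],
    [[-2.4,0,0.4],[0,0,0],1],
    [[-2.4,0,0.4],[0,0,0],1],
    [[-2.4,0,0.4],[0,0,0],1],
    [[-2.4,0,0.5],[0,0,0],1],
    [[-2.4,0,0.5],[0,0,0],1],
    [[-2.4,0,0.5],[0,0,0],1],
    [[-2.4,0,0.4],[0,0,0],1],
    [[-1.7,0,0.2],[0,0,0],1],
    [[0,0,0],[0,0,0],1]
  ]
}}

```text
time: 10.75
tcp_pos: [0.5549, -0.2353, 0.3664]
tcp_rot: [[-0.546, -0.0, -0.838], [0.838, -0.001, -0.546], [-0.001, -1.0, 0.001]]
ft_force: [-0.1, 0.8, -0.8]
opening: 0.0144
```

```bash
python3 -c "
from h import *
go([.555,-.2325,.2175])
c=camera('side');cv2.imwrite('pics/s3.png',cv2.resize(c['img'][60:240,200:380],None,fx=3,fy=3))
c=camera('wrist');cv2.imwrite('pics/w4.png',c['img'])"
```

```text
t 10.75 p [ 0.5549 -0.2353  0.3664] xang 123.11 tool cm [ 0.24 14.89 -0.18] F [-0.1  0.8 -0.8] T [-0.02 -0.02  0.02] op 0.0144 j [-0.4   0.34 -0.1   1.13 -0.   -0.98]
```

View pics/s3.png

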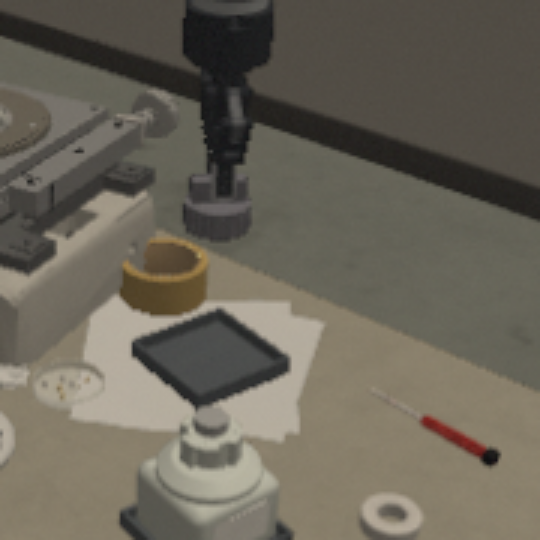

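View pics/w4.png

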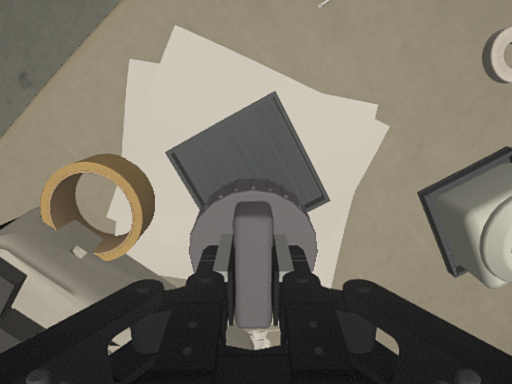

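Request:
{"fn": "servo_tool", "kwargs": {
  "rows": [
    [[0.2,1.5,-0.2],[0,0,0],1],
    [[0,2,0],[0,0,0],1],
    [[0,2,0],[0,0,0],1],
    [[0,2,0],[0,0,0],1],
    [[0,2,0],[0,0,0],1],
    [[0,2,0],[0,0,0],1],
    [[0,1.5,0],[0,0,0],1],
    [[0,1,0],[0,0,0],1],
    [[0,0,0],[0,0,0],1],
    [[0,0,0],[0,0,0],1]
  ]
}}

```text
time: 11.68
tcp_pos: [0.5543, -0.2286, 0.2275]
tcp_rot: [[-0.549, -0.001, -0.836], [0.836, 0.001, -0.549], [0.001, -1.0, 0.001]]
ft_force: [0.1, -0.3, -1.2]
opening: 0.0143
```

```bash
python3 -c "
from h import *
go([.555,-.2325,.215])
c=camera('top');cv2.imwrite('pics/t3.png',cv2.resize(c['img'][100:240,280:430],None,fx=4,fy=4))
c=camera('side');cv2.imwrite('pics/s4.png',cv2.resize(c['img'][100:240,200:340],None,fx=4,fy=4))"
```

```text
t 11.68 p [ 0.5543 -0.2286  0.2275] xang 123.31 tool cm [-0.37  1.25  0.16] F [ 0.1 -0.3 -1.2] T [-0.02 -0.05  0.02] op 0.0143 j [-0.39  0.44 -0.29  0.84  0.   -0.97]
```

View pics/s4.png

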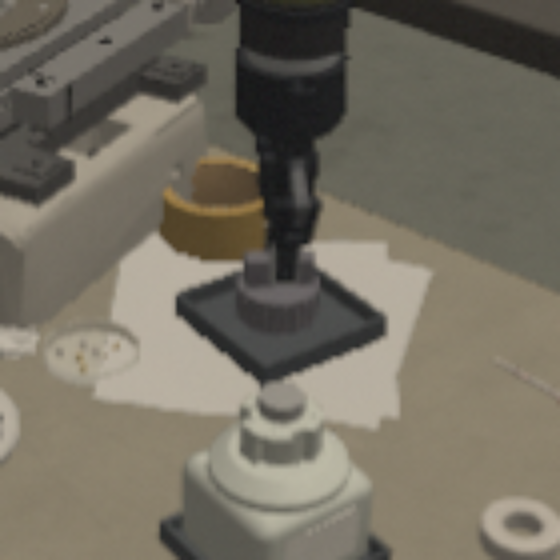

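The cap (280,300) is over the middle of the tray and level. I'll lower the last 12 mm slowly, watching for contact.

Request:
{"fn": "servo_tool", "kwargs": {
  "rows": [
    [[-0.3,0.2,0.1],[0,0,0],1],
    [[0,0.2,0],[0,0,0],1],
    [[0,0.2,0],[0,0,0],1],
    [[0,0.2,0],[0,0,0],1],
    [[0,0.2,0],[0,0,0],1],
    [[0,0.1,0],[0,0,0],1],
    [[0,0,0],[0,0,0],1],
    [[0,0,0],[0,0,0],1]
  ]
}}

```text
time: 12.45
tcp_pos: [0.5554, -0.2321, 0.2166]
tcp_rot: [[-0.549, -0.0, -0.836], [0.836, 0.0, -0.549], [0.0, -1.0, 0.0]]
ft_force: [-0.3, -0.7, -1.8]
opening: 0.0148
```

```bash
python3 -c "
from h import *
go([.555,-.2325,.215])"
```

```text
t 12.45 p [ 0.5554 -0.2321  0.2166] xang 123.28 tool cm [-0.02  0.16  0.06] F [-0.3 -0.7 -1.8] T [ 0.02 -0.01 -0.  ] op 0.0148 j [-0.4   0.45 -0.3   0.82  0.   -0.98]
```

Request:
{"fn": "servo_tool", "kwargs": {
  "rows": [
    [[0,0.1,0],[0,0,0],1],
    [[0,0,0],[0,0,0],1],
    [[0,0,0],[0,0,0],1]
  ]
}}

```text
time: 12.7
tcp_pos: [0.5555, -0.2321, 0.2157]
tcp_rot: [[-0.549, -0.0, -0.836], [0.836, 0.0, -0.549], [0.0, -1.0, 0.0]]
ft_force: [-0.1, 0.3, 0.0]
opening: 0.0145
```

Request:
{"fn": "servo_tool", "kwargs": {
  "rows": [
    [[0,0.05,0],[0,0,0],1],
    [[0,0,0],[0,0,0],1],
    [[0,0,0],[0,0,0],1]
  ]
}}

```text
time: 12.95
tcp_pos: [0.5556, -0.2321, 0.2153]
tcp_rot: [[-0.549, 0.0, -0.836], [0.836, -0.0, -0.549], [-0.0, -1.0, -0.0]]
ft_force: [-0.7, 0.3, 0.0]
opening: 0.0147
```

Request:
{"fn": "servo_tool", "kwargs": {
  "rows": [
    [[0,0.05,0],[0,0,0],1],
    [[0,0,0],[0,0,0],1],
    [[0,0,0],[0,0,0],1]
  ]
}}

```text
time: 13.2
tcp_pos: [0.5556, -0.2322, 0.2153]
tcp_rot: [[-0.549, 0.001, -0.836], [0.836, -0.0, -0.549], [-0.001, -1.0, -0.0]]
ft_force: [-1.3, 0.3, 4.7]
opening: 0.0148
```

Request:
{"fn": "servo_tool", "kwargs": {
  "rows": [
    [[0,0.05,0],[0,0,0],1],
    [[0,0,0],[0,0,0],1],
    [[0,0,0],[0,0,0],1]
  ]
}}

```text
time: 13.45
tcp_pos: [0.5556, -0.2322, 0.2152]
tcp_rot: [[-0.549, 0.001, -0.836], [0.836, -0.0, -0.549], [-0.001, -1.0, -0.0]]
ft_force: [-3.8, 0.9, 10.2]
opening: 0.0145
```

The cap is on the floor (10 N). Back off slightly, open, then rise.

Request:
{"fn": "servo_tool", "kwargs": {
  "rows": [
    [[0,-0.05,0],[0,0,0],1],
    [[0,0,0],[0,0,0],0.6],
    [[0,0,0],[0,0,0],0.4],
    [[0,0,0],[0,0,0],0.2],
    [[0,0,0],[0,0,0],0],
    [[0,0,0],[0,0,0],0],
    [[0,0,0],[0,0,0],0],
    [[0,0,0],[0,0,0],0]
  ]
}}

```text
time: 14.12
tcp_pos: [0.5555, -0.2321, 0.2146]
tcp_rot: [[-0.549, -0.0, -0.836], [0.836, 0.0, -0.549], [0.0, -1.0, 0.0]]
ft_force: [0.4, -0.2, 0.0]
opening: 0.0426
```

Request:
{"fn": "servo_tool", "kwargs": {
  "rows": [
    [[0,-0.5,0],[0,0,0],0],
    [[0,-1,0],[0,0,0],0],
    [[0,-2,0],[0,0,0],0],
    [[0,-2,0],[0,0,0],0],
    [[0,-2,0],[0,0,0],0],
    [[0,-2,0],[0,0,0],0],
    [[0,-2,0],[0,0,0],0],
    [[0,-2,0],[0,0,0],0],
    [[0,-1,0],[0,0,0],0],
    [[0,0,0],[0,0,0],0],
    [[0,0,0],[0,0,0],0]
  ]
}}

```text
time: 15.03
tcp_pos: [0.5556, -0.2322, 0.3602]
tcp_rot: [[-0.549, 0.001, -0.836], [0.836, -0.0, -0.549], [-0.001, -1.0, -0.001]]
ft_force: [-0.0, -0.1, -0.8]
opening: 0.0427
```

```bash
python3 -c "
from h import *
go([.555,-.2325,.215])
c=camera('side');cv2.imwrite('pics/s5.png',c['img'])
P=cloud(c);z=P[...,2]
b=(np.abs(P[...,0]-.555)<.04)&(np.abs(P[...,1]+.2325)<.04)&(z>.05)&(z<.08)
p=P[b];print('side bar',len(p),np.nanmax(p[:,2]),cv2.minAreaRect((p[:,:2]*1000).astype(np.float32)))
c=camera('wrist');cv2.imwrite('pics/w5.png',c['img'])
P=cloud(c);z=P[...,2]
b=(np.abs(P[...,0]-.555)<.04)&(np.abs(P[...,1]+.2325)<.04)
for lo,hi in((.053,.08),(.03,.045)):
  p=P[b&(z>lo)&(z<hi)];print(len(p),np.median(p,0),cv2.minAreaRect((p[:,:2]*1000).astype(np.float32)),np.linalg.lstsq(np.c_[p[:,:2],np.ones(len(p))],p[:,2],rcond=None)[0])
c=camera('top');P=cloud(c);b2=np.zeros(P.shape[:2],bool);b2[140:210,115:185]=1;z=P[...,2];p=P[b2&(z>.134)&(z<.155)];print('round',cv2.minAreaRect((p[:,:2]*1000).astype(np.float32)))"
```

```text
t 15.03 p [ 0.5556 -0.2322  0.3602] xang 123.28 tool cm [ 0.02 14.52  0.08] F [-0.  -0.1 -0.8] T [-0.02 -0.01 -0.03] op 0.0427 j [-0.4   0.34 -0.12  1.12  0.   -0.98]
side bar 87 0.06178931725643899 ((556.2221069335938, -227.5550537109375), (50.20503616333008, 18.183795928955078), 31.327070236206055)
1230 [ 0.55508306 -0.23175401  0.05943823] ((556.3580932617188, -231.00779724121094), (51.20386505126953, 15.638240814208984), 33.58855056762695) [0.00057554 0.01795591 0.06309386]
2540 [ 0.5542106  -0.23299535  0.03668213] ((555.9751586914062, -231.2869415283203), (58.88463592529297, 60.239192962646484), 34.8672981262207) [0.00159066 0.00131633 0.03608909]
round ((517.9422607421875, 233.73138427734375), (53.52299499511719, 16.7723445892334), 18.203556060791016)
```

View pics/s5.png

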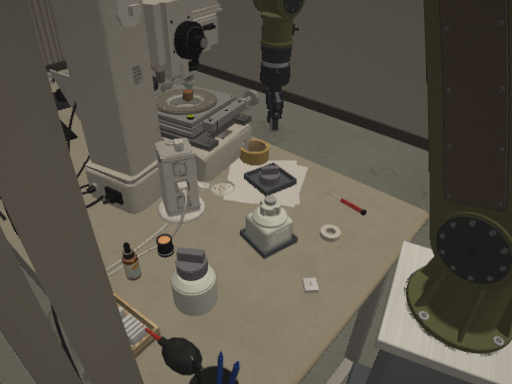

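View pics/w5.png

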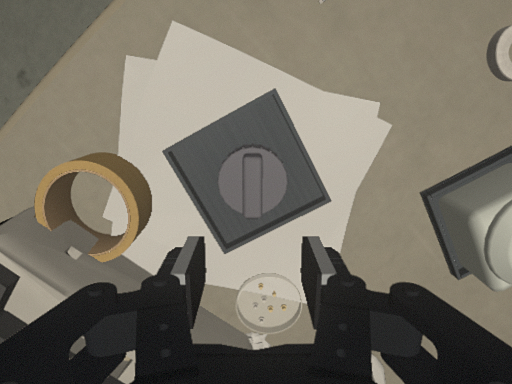

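The cap stands flat in the middle of the tray (wrist 252,182; side 270,172), the square jug is open (side 270,205), and the round jug hasn't moved.

```bash
python3 -c "
from bench import ctrl
print(ctrl.sign_off())"
```

```text
the job is handed in; nothing more can be done
None
```

The square jug is open, its cap stands upright in the middle of the tray, and the job is handed in at about 15 s of the 42 s allowed. `sign_off()` reports no verdict, so the success below rests on my own checks.

- **Opening:** I gripped the bar and pressed the cap about 9 mm down. It stayed down through a counter-clockwise turn of about 62°. The cap then lifted straight off with little resistance (under 3 N vertical).
- **Placing:** I lowered it until it touched the tray floor at about 10 N, then opened the fingers and raised the gripper clear.
- **Cap:** The wrist camera puts it about 2 mm from the tray's centre. Its top is level to about 0.1° and at the expected height, about 37 mm above the worktop.
- **Round jug:** The top camera shows it within 0.2 mm of where it started.
- **Disagreements:** The side camera placed the cap about 3–4 mm off from the wrist camera in y, well inside the 30 mm limit. The press force read 13 N before the turn and 8–9 N during it. I put the difference down to friction, because the camera showed the cap still at the right depth.

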